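# Start-up sequence at the bowl lathe

## Robot

A 7-joint arm with a two-finger parallel gripper is mounted at the origin on the work surface. World frame = base frame: x ahead of the robot, y to its left, z up, the work surface at z = 0. Lengths are in m, angles in rad, forces in N, time in s.
With the tool pointing down it reaches from about 0.425 to 0.975 m from the base axis. Payload 16.7 kg.
Tool frame: the origin (TCP) lies midway between the tips of the shut fingers; the grasp point (between the pads) lies 19 mm behind it; z points along the fingers, y is the line along which they close (so a half turn about z gives the same grasp; the last joint's range is limited). The gripper opens to 85 mm and grips with 20 to 120 N. Pads are 22 mm wide; open, the fingers measure 114 mm over their backs; the gripper's body (76 mm by 85 mm) begins 54 mm behind the grasp point. The pads swing forward as they close: fully open they stand 13 mm farther back than shut.
Start: joints at [1.139, 0.426, 0.074, 1.606, -0.034, 1.111, -0.067], TCP at [0.188, -0.648, 0.231] pointing down, gripper open.
Joint ranges: [-2.85, 2.85], [-0.5, 2.14], [-1.23, 1.37], [0.21, 2.46], [-1.02, 4.16], [0.16, 2.05], [-2.73, 2.73]. Speed limits (rad/s): [1.89, 1.89, 2.39, 2.39, 3.01, 3.01, 3.01].

## Interface

Orientations are given as a rotation vector (axis times angle).
In Python, from bench import env gives the robot as it stands.
- The arm moves only by the shell command python3 -m jog 'ROWS' [OPENING] [FORCE]. ROWS is JSON, a list of rows, each a list of 2 entries, a list of its own where there are three numbers: the shift along the tool's x, y, z in mm, then the turn, a rotation vector about the tool's x, y, z in units of 6 degrees (1.0 is 6 degrees). In form: [[[x, y, z], [rx, ry, rz]], ...]. A call has 1 to 20 rows; each row is the pose to reach, as a shift and turn from the pose commanded when the call began, along the tool's axes at that moment; what a row does not reach only later rows make up. A row lasts 1/12 s, in which the tool goes at most 41.7 mm and 7.16 degrees, less where a joint would pass 70% of its speed; a pose out of reach is approached as far as the arm can. A call with a gripper value outside its range is refused whole. OPENING is the opening, from 0 (shut) to 1 (fully open), set as the call begins (- or left out, the last holds). The fingers move at their own pace and stop on an object; FORCE is the grip in N (left out, the last holds). Time passes only in rows, so rows that repeat a pose let the fingers close. It gives the time, the measured TCP pose, the force, the opening and the grip force at its end, in the units of the state.
- env.sense(): the state, without advancing time (a new reading comes with each control period).
- env.grab_frame(name): name is "scene" or "top" or "wrist"; returns the picture (480x640x3 uint8, red, green, blue); there is no depth.
- env.camera_params(name): a dict with "mtx" (3x3 intrinsics, pixels), "eye" and "attitude" of the camera in the world; the wrist camera has in their place "tool_from_camera" (4x4, takes a point from camera to tool coordinates, whose origin is the TCP and whose axes are the flange's). Camera axes: x right, y up, looking along -z (the intrinsics and any distortion apply to the point x, -y, -z); pixel columns grow to the right and rows downward; lengths in m; the calibration is good to about 2 mm. The wrist camera is an equidistant fisheye: a pixel r from the principal point sees the ray r / f radians off the axis. A picture is of the moment at which its call begins: read the wrist's pose just before it. camera_params takes no time and is no camera call.
- env.close_job(): hands the job in; it is judged then, once.
The state is a dict: "time_s": time; "qpos": joint angles; "joint_velocities": joint speeds; "tau": joint torques, N m; "ee_pos": TCP position; "ee_rot": TCP orientation; "ft_force": force on the tool from outside, world axes, zero at the start; "ft_torque": the same for the moment, N m; "gripper_width": finger opening in m; "grasp_force": force on a finger pad.
Only numpy, scipy, OpenCV 4.12 (cv2) and the standard library are available. Lean on these libraries where they do the work, as an engineer would, in place of code of your own. Each camera call takes 0.05 s, during which the arm holds its last target. There are 200 camera calls.

## Task

Get the bowl lathe ready to turn: with a light touch of the fingertips press the broad pad on the vacuum box, then the paddle on the dust extractor's handset, then the small round start button on the lathe pendant, each fully down so that it stays down. Press gently from above, never press the mushroom stop, do not pick up, tip or push the handset and pendant about, and leave everything else on the bench where it is.

Things in the scene. Friction and masses are not known exactly. Their poses are not given: they have to be found in the camera images.
- vacuum_box: the vacuum box: grey metal box bolted to the bench, 160 (x) x 130 (y) mm, top face 72 mm above the bench, with vent slots on top, a round gauge on its -x side and a brass hose stub on its +x side. Origin: centre of its underside, at bench height. Its pad is on the -x half of its top.
- pad (a joint): the broad rectangular pad on the vacuum box, 42 (x) x 54 (y) mm, its top 15 mm above the box's top face (87 mm above the bench) when raised. Slides 8 mm straight down against a steady 3 N to a hard stop and stays there; its springy top gives up to 4 mm more (4 N per mm) and comes back. Over 25 N is too hard. Joint value: m pressed, 0 = raised, 0.008 = fully down (0.0065 counts).
- pad_top (a point): centre of the top face of the pad; moves with it. z up.
- handset: the dust extractor's handset: loose narrow flat grey plastic remote, 140 (x) x 52 (y) x 24 (z) mm, 0.25 kg, lying on the bench. Origin: centre of its underside. A flat black disc is printed on its -x half (not a button), its paddle is centred 36 mm from the middle towards +x.
- paddle (a joint): the narrow oblong paddle on the handset, 44 (x) x 24 (y) mm, its top 15 mm above the handset's face (39 mm above the bench) when raised. Slides 8 mm straight down against a steady 3 N to a hard stop and stays there; its springy top gives up to 4 mm more (4 N per mm) and comes back. Over 25 N is too hard. Joint value: m pressed, 0 = raised, 0.008 = fully down (0.0065 counts).
- paddle_top (a point): centre of the top face of the paddle; moves with it. z up.
- pendant: the lathe's control pendant: loose grey plastic box, 130 (x) x 64 (y) x 30 (z) mm, 0.4 kg, lying on the bench. Origin: centre of its underside. The start button is on its -x half, the mushroom stop on its +x half, 62 mm apart.
- start (a joint): the small round start button on the pendant, 26 mm across, its top 15 mm above the pendant's face (45 mm above the bench) when raised. Slides 8 mm straight down against a steady 3 N to a hard stop and stays there; its springy top gives up to 4 mm more (4 N per mm) and comes back. Over 25 N is too hard. Joint value: m pressed, 0 = raised, 0.008 = fully down (0.0065 counts).
- start_top (a point): centre of the top face of the start button; moves with it. z up.
- mushroom (a joint): the mushroom-shaped stop on the pendant, 38 mm across, wider and taller than the start button, its top 24 mm above the pendant's face; not to be pressed. Slides 8 mm straight down against a steady 3 N to a hard stop and stays there; its springy top gives up to 4 mm more (4 N per mm) and comes back. Over 25 N is too hard. Joint value: m pressed, 0 = raised, 0.008 = fully down (0.0065 counts).
- mushroom_top (a point): centre of the top of the mushroom stop; moves with it.
- bowl: bystander, loose: small turned wooden bowl, 110 mm across, 50 mm high. Origin: centre of its underside.
- blank: bystander, loose: solid wooden disc, 100 mm across, 40 mm high. Origin: centre of its underside.
- finial: bystander, loose: small turned dark wood finial, 34 mm across, 50 mm high. Origin: centre of its underside.
- wax: bystander, loose: small glass jar with a metal cap, 38 mm across, 45 mm high. Origin: centre of its underside.
- bung: bystander, loose: cork cylinder, 40 mm across, 40 mm high. Origin: centre of its underside.
- collar: bystander, loose: brass ring, 44 mm across, 20 mm high. Origin: centre of its underside.
- offcut: bystander, loose: wooden block 40 x 90 x 35 mm. Origin: centre of its underside.
- gouge: bystander, loose: hand tool with a wooden handle, lying along its x axis, about 260 mm long; its origin lies under it at bench height.
Mind the look-alikes: they are no part of the job. What is shaped like the pendant but green is not meant. What is shaped like the vacuum_box but black is not meant.

How it is judged:
By the outcome, as a careful person would: the job done as asked, in the order asked, and still so for the second after the job is handed in, with the robot touching nothing.
It also fails if it takes over 48 s, if anything falls off the work surface, if the arm or the gripper's body presses on something with over 40 N, if the wrist force passes 120 N, or if a joint passes its speed limit or range.

## Working session

There is one attempt and no reset: what is moved stays moved. The work goes in short steps, Python scripts to look and compute and a shell command to move; the robot and the scene stay as the last step left them, time stands still between calls to the robot, and variables do not carry over. Pictures are saved under pics/ and viewed, at most 10 in all, crops included, and the job is handed in when it is done.

```bash
ls; mkdir -p pics; python3 - <<'E'
from bench import env
import cv2
s=env.sense(); print(s)
for n in("scene","top"):
    cv2.imwrite(f"pics/{n}0.png",env.grab_frame(n)[:,:,::-1]); print(n,env.camera_params(n))
print(env.camera_params("wrist"))
E
```

```text
pics
{'time_s': 0.0, 'qpos': array([ 1.13852643,  0.4267367 ,  0.07381834,  1.6065959 , -0.0341001 ,
        1.11081018, -0.06714539]), 'joint_velocities': array([-5.02820155e-04, -1.21119905e-03,  6.93623230e-04, -1.20976878e-03,
        1.67279753e-03,  3.87215060e-05, -4.28642430e-04]), 'tau': array([-9.44464555e-04, -9.49831510e+01,  3.76016781e+00, -4.63515258e+01,
        1.92145281e-02,  9.98856820e-03,  2.48539919e-05]), 'ee_pos': array([ 0.18821507, -0.64780528,  0.23061139]), 'ee_rot': array([-3.10900348e+00, -4.42444128e-01,  4.13181407e-04]), 'ft_force': array([-0.38292267,  0.20783103, -0.25505331]), 'ft_torque': array([0.02786165, 0.03266265, 0.02890457]), 'grasp_force': 0.0, 'gripper_width': 0.08543862712536973}
scene {'mtx': array([[571.17068094,   0.        , 321.04534024],
       [  0.        , 571.17068094, 235.05842686],
       [  0.        ,   0.        ,   1.        ]]), 'eye': array([ 1.28651046, -0.81752657,  0.95225967]), 'attitude': array([0.83550407, 0.39534434, 0.77535861])}
top {'mtx': array([[622.26543469,   0.        , 312.97286778],
       [  0.        , 622.26543469, 239.77372977],
       [  0.        ,   0.        ,   1.        ]]), 'eye': array([ 0.18261112, -0.11037367,  1.57978015]), 'attitude': array([ 0.15633805, -0.13779929, -1.57769927])}
{'mtx': array([[371.64829954,   0.        , 316.73563801],
       [  0.        , 371.64829954, 237.40022229],
       [  0.        ,   0.        ,   1.        ]]), 'tool_from_camera': array([[-2.30855218e-04,  9.61277694e-01,  2.75581461e-01,
         6.96460573e-02],
       [ 9.99999972e-01,  2.36392480e-04,  1.31227730e-05,
        -1.41569078e-04],
       [-5.25307560e-05,  2.75581456e-01, -9.61277722e-01,
        -1.42345567e-01],
       [ 0.00000000e+00,  0.00000000e+00,  0.00000000e+00,
         1.00000000e+00]])}
```

View pics/top0.png

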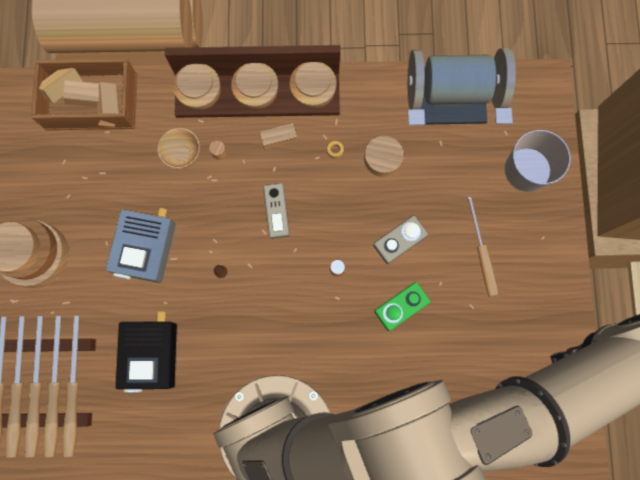

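View pics/scene0.png

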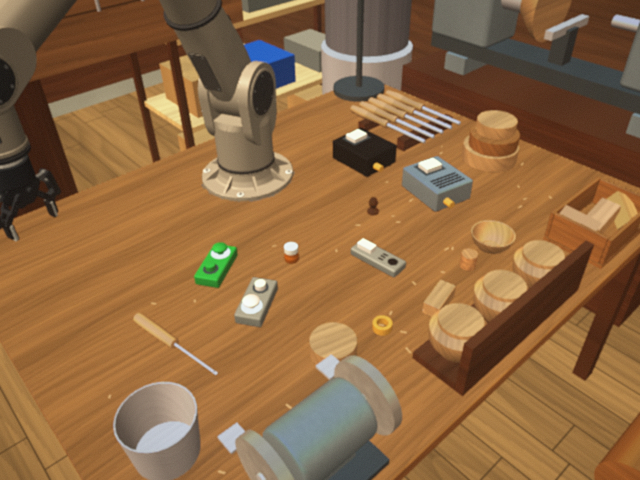

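The top view shows the grey vacuum box (141,245) with its pad at (133,257), and the black look-alike at (147,355), which I rule out. The handset paddle is at (277,222); the printed disc at (274,192) isn't a button. On the grey pendant the start button is (391,245) and the larger mushroom (412,231). The green look-alike at (403,306) is ruled out too. Next is a close crop of the three.

```bash
python3 - <<'E'
import cv2,numpy as np
t=cv2.imread("pics/top0.png")
def c(x,y,w,h,s): return cv2.resize(t[y:y+h,x:x+w],None,fx=s,fy=s,interpolation=cv2.INTER_CUBIC)
a=c(100,200,80,90,5);b=c(365,205,72,60,5.5);h=c(250,175,54,70,5) 
im=np.zeros((600,800,3),np.uint8)
for q,(x,y) in((a,(0,0)),(b,(402,0)),(cv2.resize(t[178:243,255:300],None,fx=4,fy=4,interpolation=cv2.INTER_CUBIC),(402,335))):
    im[y:y+q.shape[0],x:x+q.shape[1]]=q
cv2.imwrite("pics/crop.png",im)
E
```

```text
(no output)
```

View pics/crop.png

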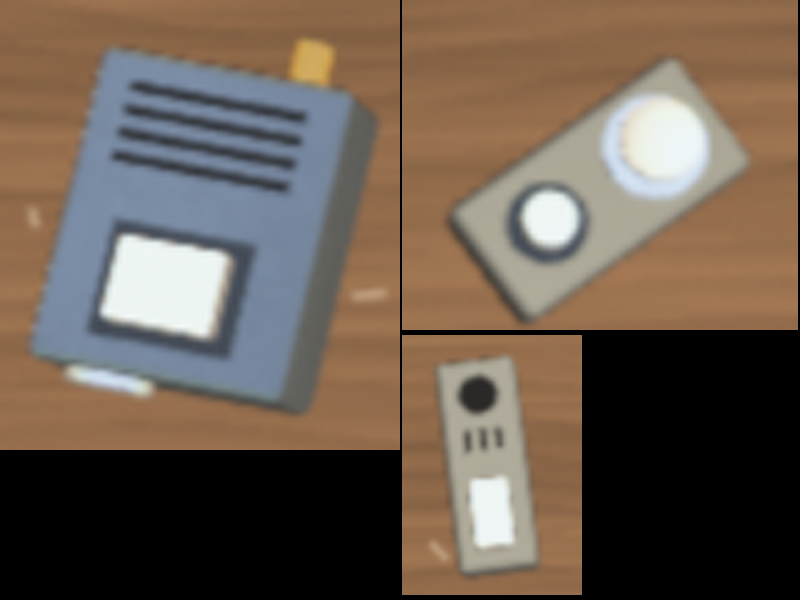

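The crop shows the pad centre at about (132.8,256.8), the start button, smaller with a dark ring, at (391.5,244.4), and the paddle at (277.1,221.9). The mushroom, in a wide pale ring, is at (412,230).

```bash
cat > h.py <<'E'
import numpy as np
from bench import env
from scipy.spatial.transform import Rotation as R
def ray(n,uv):
    p=env.camera_params(n);K=p["mtx"]
    d=np.array([(uv[0]-K[0,2])/K[0,0],-(uv[1]-K[1,2])/K[1,1],-1])
    return p["eye"],R.from_rotvec(p["attitude"]).apply(d)
def at(n,uv,z):
    e,d=ray(n,uv);return e+d*(z-e[2])/d[2]
def goto(p,yaw=None):
    "shift in tool mm, tool-axis z turn"
    s=env.sense();T=R.from_rotvec(s["ee_rot"])
    return s["ee_pos"],T.inv().apply(np.array(p)-s["ee_pos"])*1000,T.as_matrix().round(3).tolist()
E
python3 - <<'E'
from h import *
for n,t,s,z in(("pad",(132.8,256.8),(431,165),.087),("paddle",(277.1,221.9),(367,245),.039),("start",(391.5,244.4),(261,285),.045),("mush",(412.5,230.5),(250,302),.054)):
    p=at("top",t,z);print(n,p.round(4),at("scene",s,z).round(4),"reach",np.hypot(*p[:2]).round(3))
def cr(x,y,ox,oy,sc,X,Y): return ((x-X+.5)/sc-.5+ox,(y-Y+.5)/sc-.5+oy)
# checks: handset ends, pad corners
q=[at("top",cr(x,y,255,178,4,402,335),.039) for x,y in((471,479),(507,477),(514,545),(478,548))]
print("paddle sides",[np.linalg.norm(q[i]-q[i-1]).round(3) for i in range(4)])
q=[at("top",cr(x,y,100,200,5,0,0),.087) for x,y in((119,234),(232,250),(214,339),(99,323))]
print("pad sides",[np.linalg.norm(q[i]-q[i-1]).round(3) for i in range(4)],np.degrees(np.arctan2(*(q[0]-q[3])[1::-1])))
q=[at("top",cr(x,y,255,178,4,402,335),.024) for x,y in((439,366),(512,358),(537,565),(464,572))]
print("handset",[np.linalg.norm(q[i]-q[i-1]).round(3) for i in range(4)], np.mean(q,0))
for n,p in(("wax",(337,267)),("finial",(220,271))):print(n,at("top",p,.045))
print(R.from_rotvec(env.sense()["ee_rot"]).as_matrix().round(3))
E
```

```text
pad [0.4287 0.3455 0.087 ] [0.4369 0.3374 0.087 ] reach 0.551
paddle [ 0.5216 -0.0033  0.039 ] [ 0.5253 -0.0092  0.039 ] reach 0.522
start [ 0.4587 -0.2902  0.045 ] [ 0.4658 -0.296   0.045 ] reach 0.543
mush [ 0.4917 -0.3427  0.054 ] [ 0.501  -0.3519  0.054 ] reach 0.599
paddle sides [np.float64(0.045), np.float64(0.023), np.float64(0.044), np.float64(0.023)]
pad sides [np.float64(0.045), np.float64(0.056), np.float64(0.044), np.float64(0.057)] -10.005971510782986
handset [np.float64(0.137), np.float64(0.048), np.float64(0.138), np.float64(0.047)] [5.56264602e-01 3.41749042e-04 2.40000000e-02]
wax [ 0.4033819  -0.15285737  0.045     ]
finial [0.39699706 0.13869447 0.045     ]
[[ 0.96   0.279 -0.   ]
 [ 0.279 -0.96   0.001]
 [-0.    -0.001 -1.   ]]
```

```bash
python3 -m jog '[[[30,-22,0],[0,0,0]],[[60,-44,0],[0,0,0]],[[90,-66,3],[0,0,0]],[[120,-88,6],[0,0,0]],[[150,-110,9],[0,0,0]],[[180,-132,12],[0,0,0]],[[210,-154,15],[0,0,0]],[[240,-177,18],[0,0,0]],[[270,-200,21],[0,0,0]],[[300,-223,24],[0,0,0]],[[330,-246,27],[0,0,0]],[[359,-268,30],[0,0,0]],[[359,-268,30],[0,0,0]],[[359,-268,30],[0,0,0]],[[359,-268,30],[0,0,0]]]' 0 20
cat >> h.py <<'E'
import cv2
def wsnap(f):
    s=env.sense();cv2.imwrite(f,env.grab_frame("wrist")[:,:,::-1])
    np.savez(f+".npz",p=s["ee_pos"],r=s["ee_rot"])
def wat(f,uv,z):
    d=np.load(f+".npz");c=env.camera_params("wrist");K=c["mtx"];M=c["tool_from_camera"]
    v=np.array([uv[0]-K[0,2],uv[1]-K[1,2]]);r=np.hypot(*v);th=r/K[0,0]
    k=np.r_[np.sin(th)*v/r*[1,-1],-np.cos(th)]
    T=R.from_rotvec(d["r"]);o=d["p"]+T.apply(M[:3,3]);w=T.apply(M[:3,:3]@k)
    return o+w*(z-o[2])/w[2]
E
python3 -c "
from h import *
wsnap('pics/w1.png')"
```

```text
time_s: 1.35
ee_pos: [0.458, -0.2909, 0.2011]
ee_rot: [-3.11, -0.443, 0.001]
ft_force: [-0.6, -1.1, 0.6]
gripper_width: 0.0002
grasp_force: 0.0
```

View pics/w1.png

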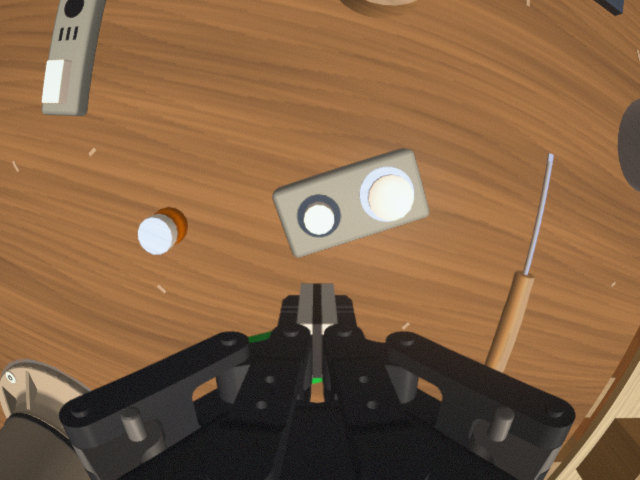

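The wrist view shows the start button at (319,219), the mushroom at (390,197) and the fingertips at about (317,285).

```bash
python3 -c "
from h import *
f='pics/w1.png'
a=wat(f,(319,219),.045);b=wat(f,(390,197),.054);print(a,b,np.linalg.norm((a-b)[:2]),wat(f,(56,82),.039))"
python3 -m jog '[[[15,-26,0],[0,0,0]],[[30,-52,0],[0,0,0]],[[45,-78,0],[0,0,0]],[[60,-104,0],[0,0,0]],[[75,-130,0],[0,0,0]],[[90,-156,0],[0,0,0]],[[105,-182,0],[0,0,0]],[[120,-208,0],[0,0,0]],[[130,-234,0],[0,0,0]],[[140,-258,0],[0,0,0]],[[140,-258,0],[0,0,0]],[[140,-258,0],[0,0,0]]]'
python3 -c "
from h import *
wsnap('pics/w2.png')"
python3 -m jog '[[[1,-30,0],[0,0,0]],[[1,-60,0],[0,0,0]],[[2,-90,0],[0,0,0]],[[3,-120,0],[0,0,0]],[[4,-150,0],[0,0,0]],[[4,-180,0],[0,0,0]],[[5,-210,0],[0,0,0]],[[6,-240,0],[0,0,0]],[[6,-270,0],[0,0,0]],[[7,-300,0],[0,0,0]],[[8,-330,0],[0,0,0]],[[8,-361,0],[0,0,0]],[[8,-361,0],[0,0,0]],[[8,-361,0],[0,0,0]],[[8,-361,0],[0,0,0]]]'
python3 -c "
from h import *
wsnap('pics/w3.png')
a=cv2.imread('pics/w2.png')[40:340,150:550];b=cv2.imread('pics/w3.png')[40:340,150:550]
cv2.imwrite('pics/w23.png',cv2.resize(np.vstack([a,b]),None,fx=1,fy=1))"
```

```text
[ 0.45820228 -0.29257842  0.045     ] [ 0.49358066 -0.34130914  0.054     ] 0.06021887123426815 [ 0.52017378 -0.01178926  0.039     ]
time_s: 2.4
ee_pos: [0.5208, -0.0038, 0.2014]
ee_rot: [-3.11, -0.444, -0.0]
ft_force: [0.4, -1.0, -1.0]
gripper_width: 0.0
grasp_force: 0.0
time_s: 3.7
ee_pos: [0.4287, 0.3434, 0.2011]
ee_rot: [3.11, 0.439, -0.0]
ft_force: [0.1, -0.3, 0.0]
gripper_width: 0.0002
grasp_force: 0.0
```

View pics/w23.png

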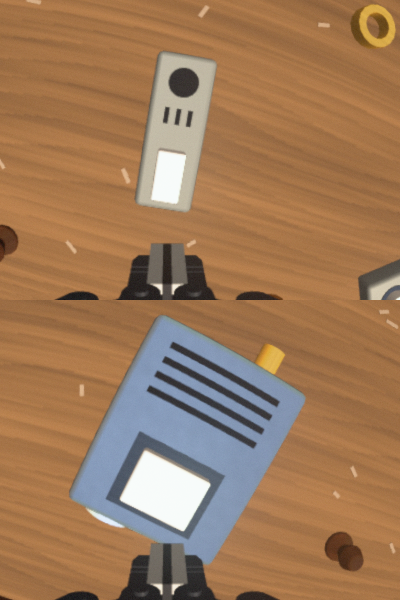

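The paddle is at (318,218) in w2. The pad is at (315,229) in w3, with its near side close to the fingertips but not hidden.

```bash
python3 -c "
from h import *
print(wat('pics/w2.png',(318,218),.039));p=wat('pics/w3.png',(315,229),.087);print(p)
print(goto(p))"
```

```text
[ 0.52036537 -0.00493047  0.039     ]
[0.43058558 0.34529837 0.087     ]
(array([0.42881436, 0.34321545, 0.20116295]), array([  2.29853363,  -1.60639817, 114.1612553 ]), [[0.961, 0.276, 0.0], [0.276, -0.961, -0.001], [-0.0, 0.001, -1.0]])
```

```bash
python3 -m jog '[[[1,-1,25],[0,0,0]],[[2,-2,55],[0,0,0]],[[2,-2,80],[0,0,0]],[[2,-2,98],[0,0,0]],[[2,-2,107],[0,0,0]],[[2,-2,110],[0,0,0]],[[2,-2,112],[0,0,0]],[[2,-2,114],[0,0,0]],[[2,-2,116],[0,0,0]],[[2,-2,118],[0,0,0]],[[2,-2,120],[0,0,0]],[[2,-2,120],[0,0,0]],[[2,-2,120],[0,0,0]]]'
```

```text
time_s: 4.83
ee_pos: [0.4294, 0.3477, 0.0816]
ee_rot: [-3.11, -0.443, -0.001]
ft_force: [1.5, 0.1, 2.8]
gripper_width: -0.0001
grasp_force: 1.2
```

```bash
python3 -m jog '[[[0,0,1],[0,0,0]],[[0,0,2],[0,0,0]],[[0,0,3],[0,0,0]],[[0,0,4],[0,0,0]],[[0,0,4],[0,0,0]],[[0,0,4],[0,0,0]]]'
```

```text
time_s: 5.33
ee_pos: [0.4293, 0.3477, 0.0775]
ee_rot: [-3.11, -0.443, -0.001]
ft_force: [1.7, -0.2, 6.5]
gripper_width: 0.0002
grasp_force: 3.1
```

```bash
python3 -m jog '[[[0,0,1],[0,0,0]],[[0,0,1],[0,0,0]],[[0,0,1],[0,0,0]]]'
python3 -m jog '[[[0,0,-3],[0,0,0]],[[0,0,-10],[0,0,0]],[[0,0,-30],[0,0,0]],[[0,0,-60],[0,0,0]],[[0,0,-90],[0,0,0]],[[0,0,-115],[0,0,0]],[[0,0,-122],[0,0,0]],[[0,0,-122],[0,0,0]]]'
python3 -c "
from h import *
wsnap('pics/w4.png'); print(goto((.5208,-.0043,.100)))"
```

```text
time_s: 5.58
ee_pos: [0.4293, 0.3477, 0.0766]
ee_rot: [-3.11, -0.443, -0.001]
ft_force: [0.3, -1.5, 8.9]
gripper_width: -0.0002
grasp_force: 4.7
time_s: 6.25
ee_pos: [0.4295, 0.3481, 0.2005]
ee_rot: [-3.109, -0.442, -0.004]
ft_force: [0.1, 0.2, 0.4]
gripper_width: -0.0003
grasp_force: 0.0
(array([0.42906388, 0.34751607, 0.19876835]), array([-10.11025852, 363.45802019,  98.69802065]), [[0.96, 0.279, 0.001], [0.279, -0.96, 0.0], [0.001, -0.0, -1.0]])
```

```bash
python3 -m jog '[[[0,30,0],[0,0,0]],[[-1,60,0],[0,0,0]],[[-2,90,0],[0,0,0]],[[-3,120,0],[0,0,0]],[[-4,150,0],[0,0,0]],[[-5,180,0],[0,0,0]],[[-6,210,5],[0,0,0]],[[-7,240,10],[0,0,0]],[[-8,270,20],[0,0,0]],[[-9,300,35],[0,0,0]],[[-9,330,55],[0,0,0]],[[-10,350,75],[0,0,0]],[[-10,363,99],[0,0,0]],[[-10,363,99],[0,0,0]],[[-10,363,99],[0,0,0]],[[-10,363,99],[0,0,0]]]'
python3 -c "
from h import *
wsnap('pics/w5.png'); print(goto((.5208,-.0043,.039)))"
```

```text
time_s: 7.63
ee_pos: [0.5203, -0.0029, 0.0992]
ee_rot: [-3.109, -0.444, 0.002]
ft_force: [-0.1, 0.2, 0.5]
gripper_width: -0.0002
grasp_force: 0.0
(array([ 0.5207597 , -0.00263762,  0.09976378]), array([-0.4446072,  1.6324048, 60.762977 ]), [[0.96, 0.28, 0.0], [0.28, -0.96, 0.0], [0.0, -0.0, -1.0]])
```

View pics/w5.png

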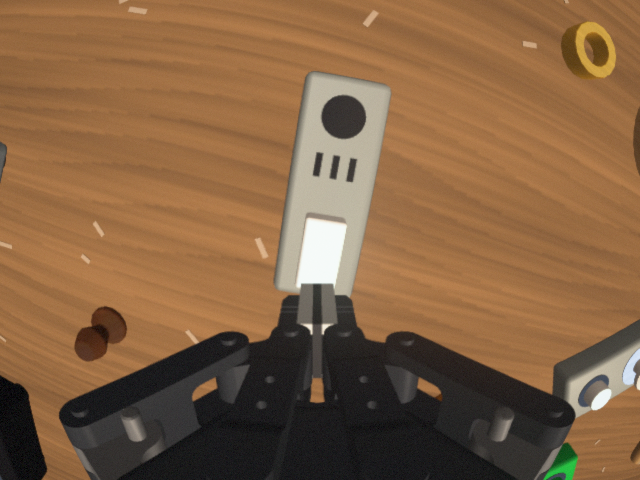

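The paddle spans about (307,216)–(346,222) down to about (298,288), centre near (322,254). The fingers are lined up with it.

```bash
python3 -c "
from h import *
f='pics/w5.png'
a=wat(f,(307,217),.039);b=wat(f,(346,223),.039);print(wat(f,(322,254),.039),a,b,np.linalg.norm(a-b), (a+b)/2)"
python3 -m jog '[[[0,2,20],[0,0,0]],[[0,2,40],[0,0,0]],[[0,2,52],[0,0,0]],[[0,2,57],[0,0,0]],[[0,2,59],[0,0,0]],[[0,2,61],[0,0,0]],[[0,2,63],[0,0,0]],[[0,2,65],[0,0,0]],[[0,2,67],[0,0,0]],[[0,2,67],[0,0,0]],[[0,2,67],[0,0,0]]]'
```

```text
[ 0.52262511 -0.00513442  0.039     ] [0.54117393 0.00908252 0.039     ] [ 0.54399494 -0.01288958  0.039     ] 0.022152452378242194 [ 0.54258444 -0.00190353  0.039     ]
time_s: 8.6
ee_pos: [0.5217, -0.0056, 0.0326]
ee_rot: [-3.11, -0.443, -0.001]
ft_force: [1.0, 2.1, 2.3]
gripper_width: -0.0001
grasp_force: 1.1
```

Contact at about 3 N, and centred. I'll continue to the stop, at z of about 0.031.

```bash
python3 -m jog '[[[0,0,1],[0,0,0]],[[0,0,2],[0,0,0]],[[0,0,3],[0,0,0]],[[0,0,4],[0,0,0]],[[0,0,4],[0,0,0]],[[0,0,4],[0,0,0]]]'
```

```text
time_s: 9.1
ee_pos: [0.5217, -0.0057, 0.0286]
ee_rot: [3.11, 0.443, 0.001]
ft_force: [0.3, 2.7, 9.0]
gripper_width: 0.0001
grasp_force: 4.8
```

```bash
python3 -m jog '[[[0,0,-3],[0,0,0]],[[0,0,-10],[0,0,0]],[[0,0,-35],[0,0,0]],[[0,0,-70],[0,0,0]],[[-10,20,-92],[0,0,0]],[[-25,46,-100],[0,0,0]],[[-40,73,-100],[0,0,0]],[[-56,102,-100],[0,0,0]],[[-72,131,-100],[0,0,0]],[[-88,160,-100],[0,0,0]],[[-104,189,-100],[0,0,0]],[[-118,215,-96],[0,0,0]],[[-130,237,-88],[0,0,0]],[[-138,252,-80],[0,0,0]],[[-141,257,-72],[0,0,0]],[[-141,257,-72],[0,0,0]],[[-141,257,-72],[0,0,0]]]'
python3 -c "
from h import *
wsnap('pics/w6.png'); print(goto((.4585,-.2917,.045)))"
```

```text
time_s: 10.52
ee_pos: [0.4573, -0.291, 0.1]
ee_rot: [-3.109, -0.443, 0.001]
ft_force: [1.1, -1.0, 0.8]
gripper_width: -0.0001
grasp_force: 0.0
(array([ 0.45788592, -0.29067287,  0.10046571]), array([ 0.30242363,  1.20115499, 55.46479277]), [[0.96, 0.28, -0.0], [0.28, -0.96, 0.001], [-0.0, -0.001, -1.0]])
```

View pics/w6.png

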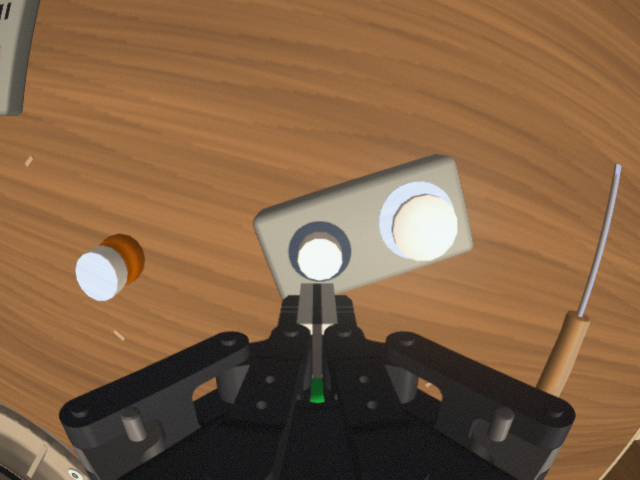

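The start button is centred at (321,258), well clear of the mushroom at (425,227).

```bash
python3 -c "
from h import *
f='pics/w6.png'
a=wat(f,(321,258),.045);print(a,goto(a)[1])"
python3 -m jog '[[[0,1,20],[0,0,0]],[[0,1,38],[0,0,0]],[[0,1,48],[0,0,0]],[[0,1,52],[0,0,0]],[[0,1,54],[0,0,0]],[[0,1,56],[0,0,0]],[[0,1,58],[0,0,0]],[[0,1,60],[0,0,0]],[[0,1,62],[0,0,0]],[[0,1,62],[0,0,0]],[[0,1,62],[0,0,0]]]'
```

```text
[ 0.45888997 -0.29282633  0.045     ] [ 0.3615509   2.39162237 55.46386524]
time_s: 11.48
ee_pos: [0.4582, -0.2929, 0.0385]
ee_rot: [3.11, 0.443, 0.001]
ft_force: [1.0, 1.3, 2.1]
gripper_width: -0.0001
grasp_force: 1.0
```

```bash
python3 -m jog '[[[0,0,1],[0,0,0]],[[0,0,2],[0,0,0]],[[0,0,3],[0,0,0]],[[0,0,4],[0,0,0]],[[0,0,4],[0,0,0]],[[0,0,4],[0,0,0]]]'
```

```text
time_s: 11.98
ee_pos: [0.4582, -0.293, 0.0346]
ee_rot: [3.11, 0.443, 0.001]
ft_force: [1.5, 2.8, 10.2]
gripper_width: -0.0
grasp_force: 4.8
```

At 10 N it's on the stop, with z matching. Lift off and check.

```bash
python3 -m jog '[[[0,0,-3],[0,0,0]],[[0,0,-8],[0,0,0]],[[0,0,-30],[0,0,0]],[[0,0,-65],[0,0,0]],[[0,0,-100],[0,0,0]],[[0,0,-130],[0,0,0]],[[0,0,-150],[0,0,0]],[[0,0,-150],[0,0,0]],[[0,0,-150],[0,0,0]]]'
python3 -c "
from h import *
wsnap('pics/w7.png')
t=env.grab_frame('scene')[:,:,::-1];w=cv2.imread('pics/w7.png')
o=cv2.imread('pics/scene0.png')
L=[cv2.resize(i[y:y+100,x:x+130],None,fx=3,fy=2.9) for i,x,y in((o,200,230),(t,200,230),(t,330,200),(t,390,130))]
cv2.imwrite('pics/chk.png',np.vstack([np.hstack(L[:2]),np.hstack(L[2:])]))"
```

```text
time_s: 12.73
ee_pos: [0.458, -0.2933, 0.1854]
ee_rot: [3.109, 0.442, 0.002]
ft_force: [0.0, -0.7, -0.6]
gripper_width: 0.0005
grasp_force: 0.0
```

View pics/chk.png

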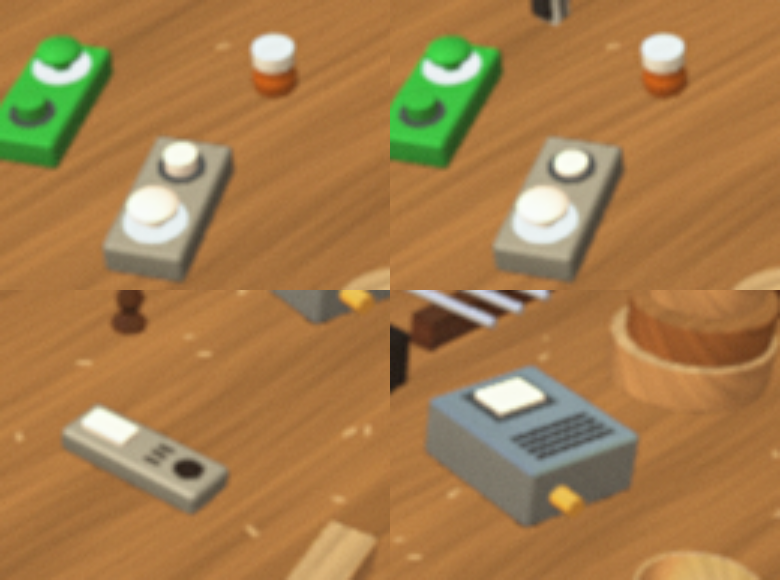

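View pics/w7.png

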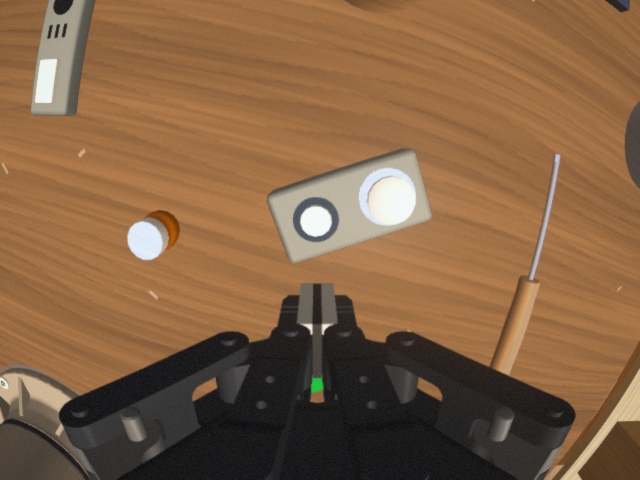

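The crops show the start button (571,163) lowered, the mushroom (541,205) still raised, the paddle (109,426) and pad (509,396) low, and nothing shifted. The wrist view agrees: start is at (316,221) with its ring evenly visible.

```bash
python3 -c "
from bench import env
print(env.close_job())"
```

```text
the job is handed in; nothing more can be done
None
```

I pressed the pad, the paddle and the start button fully down in that order, each with no more than about 10 N; the mushroom stop was left alone, nothing appears moved, and I handed the job in at about 13 s; no verdict came back.

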